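Change the spent cone on the sewing thread stand

TASK

The yellow bare core on the green thread stand is used up: lift it off its pin and put it in the grey tray. Then set the full black thread cone down over that freed pin, upright and resting fully on the stand, and let go.

Things in the scene. Friction and masses are not known exactly. Their poses are not given: they have to be found in the camera images.
- bare_core: Spent core: bare thin yellow plastic hollow truncated cone, 30 g, 88 mm tall, 44 mm across at the bottom narrowing evenly to 26 mm at the top. Starts upright over a pin of the thread stand. Origin: centre of its lower end; z points to its narrow end.
- black_cone: Full, hard cone of black thread, 120 g, upright on the table, 88 mm tall. Winding from 6 to 74 mm up, 60 mm across at its bottom, 52 at its top; white nose above. Hollow right through: 38 mm wide at the bottom, narrowing to 20 at the top, so it guides itself over a pin. Origin: centre of its lower end, z up. Blue and white cones (not wanted) stand near, centres over 100 mm away.
- spindle (a point): Foot of the pin (6 mm thick, 70 mm tall) that holds the bare core at first, on the black disc on which a cone rests, 18 mm above the table. The fixed stand is a green plate 110 x 220 x 14 mm; point z up, y along its long side. Another pin 140 mm away towards -y carries an orange cone, shaped like the black one; gripping along x clears it.
- tray: Empty square open grey plastic tray for spent cores, 170 x 170 mm outside, 45 mm high, walls and floor 5 mm thick, fixed to the table. Origin: centre of its underside; x and y along its sides, z up.

How it is judged:
By the outcome, as a careful person would: the job done as asked, in the order asked, and still so for the second after the job is handed in, with the robot touching nothing.
It also fails if it takes over 67 s, if anything falls off the work surface, if the arm or the gripper's body presses on something with over 40 N, if the wrist force passes 120 N, or if a joint passes its speed limit or range.

ROBOT

A 6-joint arm with a two-finger parallel gripper is mounted at the origin on the work surface. World frame = base frame: x ahead of the robot, y to its left, z up, the work surface at z = 0. Lengths are in m, angles in rad, forces in N, time in s.
With the tool pointing down it reaches from about 0.35 to 0.85 m from the base axis. Payload 8.1 kg.
Tool frame: the origin (TCP) lies on the centre line of the jaws, within the pads' length; the fingertips stand 17 mm ahead of it and the grasp point (between the pads) lies 2 mm behind it; x points along the fingers, z is the direction in which the jaws open and shut, and the axes are right-handed (so a half turn about x gives the same grasp; the last joint's range is limited). The gripper opens to 93 mm and grips with 3 to 60 N. Pads are 15 mm wide; open, the fingers measure 128 mm over their backs; the gripper's body (75 mm by 188 mm) begins 65 mm behind the grasp point.
Start: joints at [-1.249, 0.13, 1.488, -0, 1.523, -0.085], TCP at [0.237, -0.551, 0.236] pointing down, gripper open.
Joint ranges: [-2.96, 2.96], [-0.89, 2.26], [0.02, 2.5], [-1.34, 4.48], [0, 2.73], [-2.66, 2.66]. Speed limits (rad/s): [2.39, 2.39, 2.79, 3.14, 3.14, 3.14].

INTERFACE

Orientations are given as a rotation vector (axis times angle).
In Python, from plant import telemetry, optics, workorder gives the robot as it stands.
- The arm moves only by the shell command python3 -m inch 'ROWS' [FORCE]. ROWS is JSON, a list that holds one entry, the list of rows, each a list of 7 numbers: the shift along the tool's x, y, z in m, then the turn, a rotation vector about the tool's x, y, z in rad, then the opening, from 0 (shut) to 1 (fully open). In form: [[[tx, ty, tz, ax, ay, az, grip], ...]]. A call has 1 to 20 rows; each row shifts and turns the pose as measured when the row begins, along the tool's axes as they then stand; what a row does not reach is not made up. A row lasts 1/10 s, in which the tool goes at most 50 mm and 8.59 degrees, less where a joint would pass 70% of its speed; a pose out of reach is approached as far as the arm can. A call is refused whole if a number of a shift passes 0.05 or a number of a turn 0.15, either way. A call with a gripper value outside its range is refused whole. The fingers move at their own pace and stop on an object; FORCE is the grip in N (left out, the last holds). Time passes only in rows, so rows that do not move let the fingers close. It gives the time, the measured TCP pose, the force and the opening at its end, in the units of the state.
- telemetry.read_state(): the state, without advancing time (a new reading comes with each control period).
- optics.read_camera(name): name is "scene" or "side" or "wrist"; returns a dict with "frame" (400x640x3 uint8, blue, green, red), "fx", "fy", "cx", "cy" (pixels), "D" ([k1, k2, p1, p2, k3] as OpenCV has them; the pictures are not rectified), "rvec" (rotation vector, rad) and "tvec" (3), from world to camera coordinates, as OpenCV has them. Camera axes: x right, y down, z forward; pixel columns grow to the right and rows downward; lengths in m; the calibration is good to about 2 mm. A picture is of the moment at which its call begins. There is no depth.
- workorder.close_job(): hands the job in, once; it reports no verdict.
The state is a dict: "t": time; "q": joint angles; "dq": joint speeds; "joint_torque": joint torques, N m; "tool_pos": TCP position; "orientation": TCP orientation; "force": force on the tool from outside, world axes, zero at the start; "wrist_torque": the same for the moment, N m; "opening": finger opening in m.
Only numpy, scipy, OpenCV 4.12 (cv2) and the standard library are available. Lean on these libraries where they do the work, as an engineer would, in place of code of your own. Each camera call takes 0.05 s, during which the arm holds its last target. There are 200 camera calls.

## Working session

There is one attempt and no reset: what is moved stays moved. The work goes in short steps, Python scripts to look and compute and a shell command to move; the robot and the scene stay as the last step left them, time stands still between calls to the robot, and variables do not carry over. Pictures are saved under pics/ and viewed, on a budget of 10 in all, crops included, one or two more only if the job needs it, and the job is handed in when it is done.

```bash
mkdir -p pics; ls
python3 - <<'E'
from plant import telemetry, optics
import cv2,numpy as np
s=telemetry.read_state()
for k,v in s.items(): print(k,np.round(v,3))
ims=[]
for n in("scene","side"):
    c=optics.read_camera(n); cv2.imwrite(f"pics/{n}0.png",c["frame"])
    np.save(f"pics/{n}0.npy",c,allow_pickle=True)
    R=cv2.Rodrigues(np.array(c["rvec"]))[0]; print(n,c["fx"],c["D"],"pos",-R.T@c["tvec"],R[2])
E
```

```text
pics
t 0.0
q [-1.249  0.131  1.489 -0.     1.523 -0.085]
dq [-0.001 -0.001  0.     0.    -0.     0.   ]
joint_torque [ 0.0000e+00 -5.5983e+01 -4.9176e+01  7.7000e-02  3.5000e-02 -0.0000e+00]
tool_pos [ 0.237 -0.551  0.235]
orientation [ 0.906  1.376 -0.904]
force [-0.809 -0.136  0.211]
wrist_torque [0.005 0.041 0.013]
opening 0.093
scene 499.794461955232 [-0.10889483  0.          0.          0.          0.        ] pos [0.976071   0.8354554  0.87737161] [-0.3559674  -0.66511697 -0.65643478]
side 378.085125075416 [-0.05573328  0.          0.          0.          0.        ] pos [0.30934183 0.67982186 0.77848625] [ 0.22117518 -0.67963582 -0.69941168]
```

View pics/scene0.png

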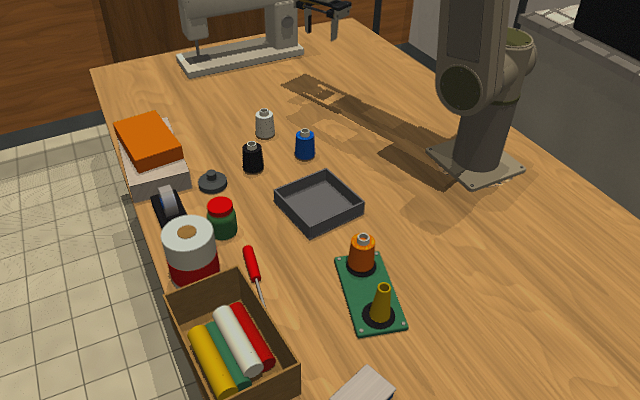

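View pics/side0.png

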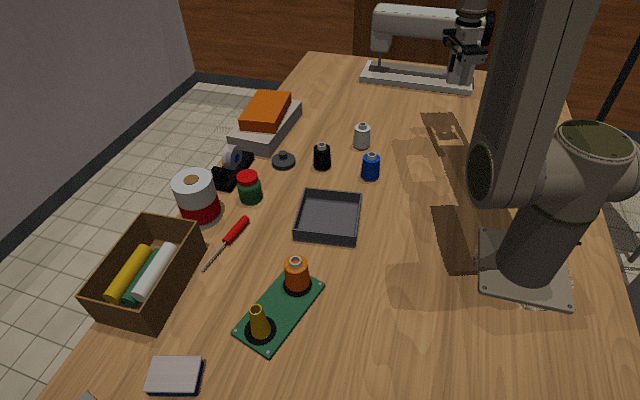

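The scene view shows the core at about (380,305), the black cone at (252,157), the tray at (318,202) and the stand at (370,295). In the side view they are at (260,323), (322,155), (328,217) and (280,310). Next: enlarged crops, plus mask-based measurements.

```bash
cat > h.py <<'E'
import cv2,numpy as np
def P(c):
    R=cv2.Rodrigues(np.array(c["rvec"],float))[0]; return R,np.array(c["tvec"],float).ravel(),np.array([[c["fx"],0,c["cx"]],[0,c["fy"],c["cy"]],[0,0,1.]])
def ray(c,p):
    R,t,K=P(c); u=cv2.undistortPoints(np.array([[p]],float),K,np.array(c["D"]))[0,0]
    d=R.T@np.array([*u,1]); return -R.T@t,d/np.linalg.norm(d)
def onz(c,p,z):
    o,d=ray(c,p); return o+d*(z-o[2])/d[2]
def tri(*cp):
    A=np.zeros((3,3));b=np.zeros(3); L=[ray(c,p) for c,p in cp]
    for o,d in L:
        M=np.eye(3)-np.outer(d,d);A+=M;b+=M@o
    X=np.linalg.solve(A,b); return X,[np.linalg.norm((np.eye(3)-np.outer(d,d))@(X-o)) for o,d in L]
def proj(c,X):
    R,t,K=P(c); return cv2.projectPoints(np.array([X],float),cv2.Rodrigues(R)[0],t,K,np.array(c["D"]))[0].reshape(-1,2)
E
python3 - <<'E'
import numpy as np,cv2
out=[]
for n,ws in(("scene",[(340,225,70,110),(237,132,35,48),(268,162,100,78)]),("side",[(230,245,100,112),(306,135,35,45),(288,182,78,68)])):
    f=np.load(f"pics/{n}0.npy",allow_pickle=True).item()["frame"]
    row=[]
    for (x,y,w,h),(s) in zip(ws,(2.6 if n=="scene" else 2.6,6,2.6)):
        row.append(cv2.resize(cv2.resize(f[y:y+h,x:x+w],None,fx=s,fy=s,interpolation=cv2.INTER_CUBIC),(265,295)))
    out.append(np.hstack(row))
cv2.imwrite("pics/crops.png",np.vstack(out))
E
```

```text
(no output)
```

View pics/crops.png

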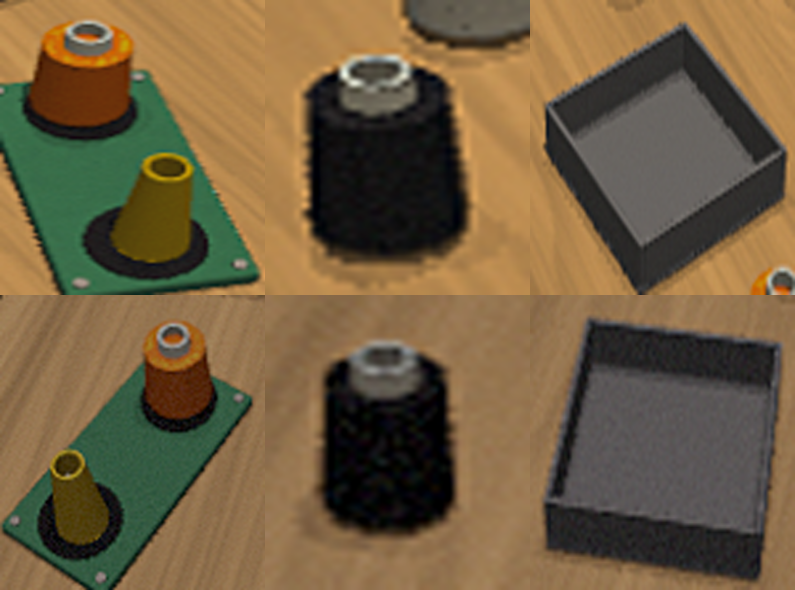

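The crops give the top rims of the core, black cone and orange cone, the disc outline and the tray rim corners. I'll triangulate those.

Run:
```python
from h import *
S,D=[np.load(f"pics/{n}0.npy",allow_pickle=True).item() for n in("scene","side")]
k=.4
for n,a,b in[("core top",(383.85,287.3),(255.3,309.5)),("black top",(251.4,144),(322,143.85)),("disc",(378.8,314.9),(260.2,329.7)),("orange top",(363.8,239.2),(295.7,262.1))]:
    a=np.array(a)-k;b=np.array(b)-k
    X,r=tri((S,a),(D,b));print(n,X.round(4),np.round(r,4))
print("disc z.018",onz(S,(378.4,314.5),.018),onz(D,(259.8,329.3),.018))
print("core z.106",onz(S,(383.4,286.9),.106),onz(D,(254.9,309.1),.106))
print("black z.088",onz(S,(251,143.6),.088),onz(D,(321.6,143.4),.088))
for c,ps in((S,[(326.5,168.6),(364.2,202.2),(310.3,226.3),(274.8,189.8)]),(D,[(305.7,187.8),(361,193.5),(355.7,236.6),(293,230.4)])):
    Q=np.array([onz(c,np.array(p)-k,.045) for p in ps]);print(Q.round(3),Q.mean(0))
from plant import telemetry,optics
from scipy.spatial.transform import Rotation as Ro
s=telemetry.read_state();print(Ro.from_rotvec(s["orientation"]).as_matrix().round(3))
w=optics.read_camera("wrist");R,t,K=P(w);print("wrist cam pos",-R.T@t,R.round(3),w["fx"])
```

```text
core top [0.561  0.3459 0.1045] [0.0014 0.0014]
black top [ 0.6032 -0.257   0.0851] [0.0001 0.0001]
disc [0.5632 0.3462 0.0164] [0.0003 0.0003]
orange top [0.5241 0.2088 0.0988] [0.0006 0.0006]
disc z.018 [0.56392455 0.3467918  0.018     ] [0.56258801 0.3471973  0.018     ]
core z.106 [0.56171692 0.34526824 0.106     ] [0.55998851 0.34819571 0.106     ]
black z.088 [ 0.60453976 -0.2531905   0.088     ] [ 0.60205481 -0.25323932  0.088     ]
[[ 0.444 -0.112  0.045]
 [ 0.424  0.053  0.045]
 [ 0.585  0.07   0.045]
 [ 0.606 -0.092  0.045]] [ 0.51466509 -0.0202002   0.045     ]
[[ 0.603 -0.089  0.045]
 [ 0.443 -0.108  0.045]
 [ 0.421  0.054  0.045]
 [ 0.582  0.078  0.045]] [ 0.51208124 -0.01628343  0.045     ]
[[-0.001  0.918  0.396]
 [ 0.002  0.396 -0.918]
 [-1.     0.    -0.002]]
wrist cam pos [ 0.30808051 -0.51963755  0.38370996] [[ 0.394 -0.919 -0.003]
 [-0.883 -0.38   0.275]
 [-0.254 -0.106 -0.961]] 291.181227995724
```

Heights agree with the text to about 3 mm: core top 0.1045, disc 0.016, black top 0.085. The spindle is near (0.563, 0.347) and the tray centre near (0.513, -0.018). The stand's x axis lies at about -15.6° in world. I'll turn the tool to that and move above the core.

```bash
python3 -m inch '[[[0,0,0,-0.149,0,0,1],[0,0,0,-0.149,0,0,1],[0,0,0,-0.149,0,0,1],[0,0,0,-0.149,0,0,1],[0,0,0,-0.149,0,0,1],[0,0,0,-0.149,0,0,1]]]' 20; python3 -m inch '[[[0,0.048,0.0036,0,0,0,1],[0,0.048,0.0036,0,0,0,1],[0,0.048,0.0036,0,0,0,1],[0,0.048,0.0036,0,0,0,1],[0,0.048,0.0036,0,0,0,1],[0,0.048,0.0036,0,0,0,1],[0,0.048,0.0036,0,0,0,1],[0,0.048,0.0036,0,0,0,1],[0,0.048,0.0036,0,0,0,1],[0,0.048,0.0036,0,0,0,1],[0,0.048,0.0036,0,0,0,1],[0,0.048,0.0036,0,0,0,1],[0,0.048,0.0036,0,0,0,1],[0,0.048,0.0036,0,0,0,1],[0,0.048,0.0036,0,0,0,1],[0,0.048,0.0036,0,0,0,1],[0,0.048,0.0036,0,0,0,1],[0,0.048,0.0036,0,0,0,1],[0,0.048,0.0036,0,0,0,1],[0,0.048,0.0036,0,0,0,1]]]'
cat > st.py <<'E'
# distance to target in tool axes
import sys,numpy as np
from plant import telemetry
from scipy.spatial.transform import Rotation as Ro
s=telemetry.read_state();R=Ro.from_rotvec(s["orientation"]).as_matrix()
print("t",s["t"],"pos",np.round(s["tool_pos"],4),"F",np.round(s["force"],2),"open",round(s["opening"],4),"q",np.round(s["q"],2))
print("x",R[:,0].round(3),"z",R[:,2].round(3),"yaw z deg",round(np.degrees(np.arctan2(R[1,2],R[0,2])),2))
if len(sys.argv)>3: print("shift tool xyz",(R.T@(np.array(sys.argv[1:4],float)-s["tool_pos"])).round(4))
E
python3 st.py 0.5628 0.3468 0.236
```

```text
t: 0.75
tool_pos: [0.2368, -0.5492, 0.232]
orientation: [0.208, 1.564, -0.199]
force: [0.3, -0.4, 0.8]
opening: 0.0927
t: 2.75
tool_pos: [0.5524, 0.3933, 0.2332]
orientation: [0.212, 1.564, -0.197]
force: [1.0, -0.1, 1.1]
opening: 0.0931
t 2.75 pos [0.5524 0.3933 0.2332] F [ 1.01 -0.07  1.12] open 0.0931 q [0.54 0.34 1.25 0.01 1.55 0.8 ]
x [-0.002  0.01  -1.   ] z [ 0.966 -0.257 -0.005] yaw z deg -14.91
shift tool xyz [-0.0033 -0.0422  0.022 ]
```

```bash
python3 -m inch '[[[0,-0.021,0.011,-0.01,0,0,1],[0,-0.021,0.011,0,0,0,1],[0,0,0,0,0,0,1]]]'; python3 st.py 0.5628 0.3468 0.236
python3 - <<'E'
from plant import optics
import cv2,numpy as np
w=optics.read_camera("wrist");cv2.imwrite("pics/w1.png",w["frame"]);np.save("pics/w1.npy",w,allow_pickle=True)
E
```

```text
t: 3.05
tool_pos: [0.5618, 0.354, 0.2225]
orientation: [0.192, 1.577, -0.186]
force: [0.4, 0.3, 0.6]
opening: 0.0927
t 3.05 pos [0.5618 0.354  0.2225] F [0.44 0.32 0.58] open 0.0927 q [0.48 0.32 1.3  0.01 1.54 0.72]
x [-0.014  0.005 -1.   ] z [ 0.971 -0.238 -0.015] yaw z deg -13.78
shift tool xyz [-0.0135 -0.0067  0.0025]
```

View pics/w1.png

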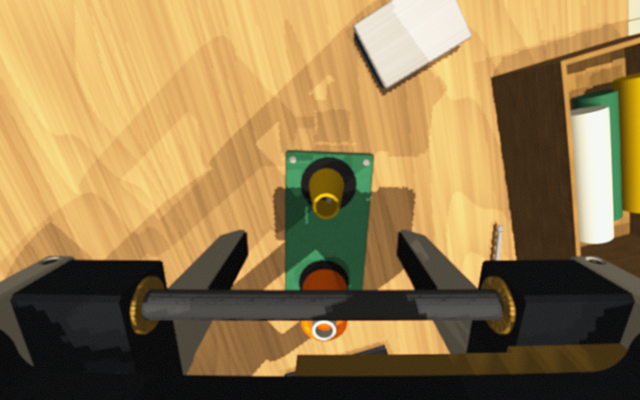

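The wrist view shows the core top at about (326.5,206), the disc centre at (328,185) and the orange nose at (323,329). I'll cast rays with masks.

```bash
cat > core.py <<'E'
from h import *
w=np.load("pics/w1.npy",allow_pickle=True).item();f=w["frame"]
hsv=cv2.cvtColor(f,cv2.COLOR_BGR2HSV)
roi=np.zeros(f.shape[:2],np.uint8);roi[150:225,290:372]=255
y=cv2.inRange(hsv,(20,180,60),(35,255,255))&roi
ys,xs=np.nonzero(y);print("yellow bbox",xs.min(),xs.max(),ys.min(),ys.max())
b=(cv2.inRange(hsv,(0,0,0),(180,255,45))&roi)|y
cs=max(cv2.findContours(b,0,2)[0],key=cv2.contourArea);print("disc+core ellipse",cv2.minAreaRect(cs),cv2.boundingRect(cs))
ht=(cv2.inRange(hsv,(22,180,190),(35,255,255))&roi);ys,xs=np.nonzero(ht);print("bright rim",xs.min(),xs.max(),ys.min(),ys.max())
S,D=[np.load(f"pics/{n}0.npy",allow_pickle=True).item() for n in("scene","side")]
p=((xs.min()+xs.max())/2,(ys.min()+ys.max())/2)
print("top onz",onz(w,p,.106),"tri",tri((w,p),(S,(383.4,286.9)),(D,(254.9,309.1))))
print("disc",onz(w,(328.5,185),.018),"tri",tri((w,(328.5,185)),(S,(378.4,314.5)),(D,(259.8,329.3))))
print("orange",onz(w,(323.5,329),.106))
for p in [(290,152),(373,153)]: print("plate corner",onz(w,p,.014))
E
python3 core.py
```

```text
yellow bbox 309 343 168 218
disc+core ellipse ((328.4599914550781, 185.27999877929688), (54.60000228881836, 54.0), 53.13010025024414) (302, 158, 53, 61)
bright rim 315 336 193 201
top onz [0.56389447 0.35662327 0.106     ] tri (array([0.56225118, 0.35091557, 0.10746726]), [np.float64(0.0061153325687863), np.float64(0.00417879697828037), np.float64(0.003446145302794485)])
disc [0.5650981 0.3470206 0.018    ] tri (array([0.56386081, 0.34643962, 0.01657614]), [np.float64(0.0011897943900785622), np.float64(0.0006267559841975899), np.float64(0.0007582485524176466)])
orange [0.52635155 0.21144624 0.106     ]
plate corner [0.52878393 0.39758819 0.014     ]
plate corner [0.62711275 0.37229957 0.014     ]
```

```bash
python3 -m inch '[[[0.03,-0.007,0.001,-0.01,0,0,1],[0.03,0,0,0,0,0,1],[0.02,0,0,0,0,0,1],[0,0,0,0,0,0,1],[0,0,0,0,0,0,1]]]'; python3 st.py 0.5633 0.347 0.070
```

```text
t: 3.6
tool_pos: [0.5593, 0.3509, 0.1438]
orientation: [0.189, 1.574, -0.174]
force: [0.5, 0.8, 0.2]
opening: 0.0933
t 3.6 pos [0.5593 0.3509 0.1438] F [0.54 0.78 0.22] open 0.0933 q [0.48 0.35 1.4  0.01 1.39 0.7 ]
x [-0.01  0.01 -1.  ] z [ 0.973 -0.229 -0.012] yaw z deg -13.22
shift tool xyz [ 0.0737 -0.0035  0.0057]
```

```bash
python3 -m inch '[[[0,-0.0035,0.0055,0.03,0,0,1],[0.025,0,0,0,0,0,1],[0.025,0,0,0,0,0,1],[0.018,0,0,0,0,0,1],[0,0,0,0,0,0,1],[0,0,0,0,0,0,1]]]'; python3 st.py 0.5633 0.347 0.070;python3 - <<'E'
from plant import optics
import cv2,numpy as np
a=[]
for n,x,y in(("scene",300,180),("side",170,220),):
    w=optics.read_camera(n); a.append(cv2.resize(w["frame"][y:y+170,x:x+170],None,fx=2.3,fy=2.3))
cv2.imwrite("pics/g1.png",np.hstack(a))
E
```

```text
t: 4.2
tool_pos: [0.571, 0.3495, 0.0866]
orientation: [0.226, 1.557, -0.197]
force: [-0.5, 0.5, 0.3]
opening: 0.0934
t 4.2 pos [0.571  0.3495 0.0866] F [-0.55  0.46  0.34] open 0.0934 q [0.47 0.41 1.44 0.01 1.28 0.73]
x [ 0.006  0.018 -1.   ] z [ 0.964 -0.266  0.001] yaw z deg -15.45
shift tool xyz [ 0.0165 -0.0048 -0.0068]
```

View pics/g1.png

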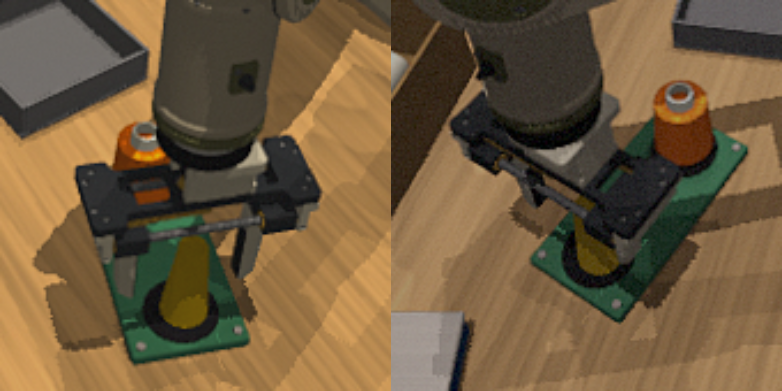

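The jaws straddle the core (scene crop about (185,280)), clear of the orange cone. Final correction, then close.

```bash
python3 -m inch '[[[0.005,-0.0048,-0.007,0,0,-0.019,1],[0.008,0,0,0,0,0,1],[0,0,0,0,0,0,1]]]'; python3 st.py 0.5633 0.347 0.070
```

```text
t: 4.6
tool_pos: [0.564, 0.3475, 0.0762]
orientation: [0.212, 1.555, -0.211]
force: [0.2, 0.4, -0.0]
opening: 0.0928
t 4.6 pos [0.564  0.3475 0.0762] F [ 0.2   0.37 -0.03] open 0.0928 q [ 0.48  0.41  1.46 -0.    1.27  0.75]
x [ 0.005  0.    -1.   ] z [ 0.964 -0.266  0.005] yaw z deg -15.45
shift tool xyz [ 0.0062 -0.0007 -0.0006]
```

Centred. Lower 5 mm and close with 12 N.

```bash
python3 -m inch '[[[0.005,0,0,0,0,0,1],[0,0,0,0,0,0,0],[0,0,0,0,0,0,0],[0,0,0,0,0,0,0],[0,0,0,0,0,0,0],[0,0,0,0,0,0,0],[0,0,0,0,0,0,0],[0,0,0,0,0,0,0],[0,0,0,0,0,0,0],[0,0,0,0,0,0,0]]]' 12; python3 st.py 0.5633 0.347 0.070
```

```text
t: 5.6
tool_pos: [0.5643, 0.3477, 0.0711]
orientation: [0.213, 1.555, -0.21]
force: [0.9, -0.7, 0.2]
opening: 0.0354
t 5.6 pos [0.5643 0.3477 0.0711] F [ 0.93 -0.71  0.16] open 0.0354 q [ 0.48  0.42  1.46 -0.    1.26  0.75]
x [ 0.005  0.001 -1.   ] z [ 0.964 -0.266  0.005] yaw z deg -15.45
shift tool xyz [ 0.0011 -0.0009 -0.0008]
```

```bash
python3 -m inch '[[[-0.015,0,0,0,0,0,0],[-0.02,0,0,0,0,0,0],[-0.03,0,0,0,0,0,0],[-0.03,0,0,0,0,0,0],[-0.03,0,0,0,0,0,0],[-0.02,0,0,0,0,0,0],[0,0,0,0,0,0,0],[0,0,0,0,0,0,0]]]' ; python3 st.py 0.513 -0.018 0.20
```

```text
t: 6.4
tool_pos: [0.5631, 0.3474, 0.2279]
orientation: [0.213, 1.554, -0.209]
force: [0.4, -0.9, -0.8]
opening: 0.0349
t 6.4 pos [0.5631 0.3474 0.2279] F [ 0.36 -0.95 -0.77] open 0.0349 q [ 0.48  0.29  1.32 -0.    1.52  0.75]
x [ 0.007  0.002 -1.   ] z [ 0.964 -0.266  0.006] yaw z deg -15.44
shift tool xyz [ 0.0269 -0.3657  0.0489]
```

```bash
python3 -m inch '[[[0,-0.03,0.005,0,0,0,0],[0,-0.04,0.006,0,0,0,0],[0,-0.04,0.006,0,0,0,0],[0,-0.04,0.006,0,0,0,0],[0,-0.04,0.006,0,0,0,0],[0,-0.04,0.006,0,0,0,0],[0,-0.04,0.005,0,0,0,0],[0,-0.04,0.005,0,0,0,0],[0,-0.03,0.004,0,0,0,0],[0,0,0,-0.15,0,0,0],[0,0,0,-0.15,0,0,0],[0,0,0,0,0,0,0],[0,0,0,0,0,0,0]]]' ; python3 st.py 0.513 -0.018 0.20
```

```text
t: 7.7
tool_pos: [0.5071, -0.0069, 0.2064]
orientation: [-0.029, 1.591, 0.029]
force: [-0.7, -0.7, -0.8]
opening: 0.035
t 7.7 pos [ 0.5071 -0.0069  0.2064] F [-0.66 -0.65 -0.8 ] open 0.035 q [-0.11 -0.09  1.76 -0.    1.49 -0.15]
x [-0.021 -0.    -1.   ] z [ 0.999  0.036 -0.021] yaw z deg 2.08
shift tool xyz [ 0.0062 -0.0113  0.0056]
```

```bash
python3 -m inch '[[[0.02,-0.011,0.006,0,-0.021,0,0],[0.03,0,0,0,0,0,0],[0.03,0,0,0,0,0,0],[0.02,0,0,0,0,0,0],[0,0,0,0,0,0,0],[0,0,0,0,0,0,0]]]' ; python3 st.py 0.513 -0.018 0.061
```

```text
t: 8.3
tool_pos: [0.5127, -0.0155, 0.1016]
orientation: [-0.012, 1.571, 0.014]
force: [-0.0, 0.1, -0.5]
opening: 0.035
t 8.3 pos [ 0.5127 -0.0155  0.1016] F [-0.01  0.06 -0.5 ] open 0.035 q [-0.13  0.    1.87  0.    1.27 -0.15]
x [-0.     0.001 -1.   ] z [ 1.     0.017 -0.   ] yaw z deg 0.96
shift tool xyz [ 0.0405 -0.0025  0.0003]
```

```bash
python3 -m inch '[[[0.015,-0.002,0,0,0,0,0],[0.012,0,0,0,0,0,0],[0.005,0,0,0,0,0,0],[0,0,0,0,0,0,0]]]' ; python3 st.py 0.513 -0.018 0.060
```

```text
t: 8.7
tool_pos: [0.5148, -0.0175, 0.0699]
orientation: [-0.011, 1.567, 0.012]
force: [-0.4, 0.0, 0.3]
opening: 0.0353
t 8.7 pos [ 0.5148 -0.0175  0.0699] F [-0.37  0.05  0.26] open 0.0353 q [-0.13  0.05  1.89  0.    1.2  -0.15]
x [ 0.004  0.001 -1.   ] z [1.    0.015 0.004] yaw z deg 0.84
shift tool xyz [ 0.0099 -0.0005 -0.0019]
```

```bash
python3 -m inch '[[[0.004,0,0,0,0,0,0],[0.004,0,0,0,0,0,0],[0,0,0,0,0,0,0],[0,0,0,0,0,0,0]]]' ; python3 st.py 0.513 -0.018 0.059
```

```text
t: 9.1
tool_pos: [0.5157, -0.0176, 0.0622]
orientation: [-0.011, 1.565, 0.011]
force: [-0.1, 0.5, 0.3]
opening: 0.0349
t 9.1 pos [ 0.5157 -0.0176  0.0622] F [-0.1   0.5   0.28] open 0.0349 q [-0.13  0.06  1.9   0.    1.18 -0.15]
x [ 0.006  0.    -1.   ] z [1.    0.014 0.006] yaw z deg 0.82
shift tool xyz [ 0.0032 -0.0004 -0.0027]
```

```bash
python3 -m inch '[[[0.0035,0,0,0,0,0,0],[0,0,0,0,0,0,0],[0,0,0,0,0,0,0.6],[0,0,0,0,0,0,1],[0,0,0,0,0,0,1],[0,0,0,0,0,0,1],[0,0,0,0,0,0,1]]]' ; python3 st.py; python3 -m inch '[[[-0.02,0,0,0,0,0,1],[-0.03,0,0,0,0,0,1],[-0.04,0,0,0,0,0,1],[-0.03,0,0,0,0,0,1],[-0.02,0,0,0,0,0,1],[0,0,0,0,0,0,1],[0,0,0,0,0,0,1]]]'; python3 st.py 0.6032 -0.254 0.22
python3 - <<'E'
from plant import optics
import cv2,numpy as np
w=optics.read_camera("wrist");cv2.imwrite("pics/w2.png",w["frame"])
E
```

```text
t: 9.8
tool_pos: [0.5164, -0.0177, 0.0593]
orientation: [-0.011, 1.563, 0.011]
force: [1.0, -0.4, 0.4]
opening: 0.0703
t 9.8 pos [ 0.5164 -0.0177  0.0593] F [ 0.96 -0.44  0.44] open 0.0703 q [-0.13  0.06  1.9   0.    1.17 -0.15]
x [ 0.007  0.    -1.   ] z [1.    0.014 0.007] yaw z deg 0.82
t: 10.5
tool_pos: [0.5139, -0.0175, 0.2028]
orientation: [-0.011, 1.567, 0.012]
force: [1.0, 1.0, -0.7]
opening: 0.0933
t 10.5 pos [ 0.5139 -0.0175  0.2028] F [ 0.97  1.   -0.68] open 0.0933 q [-0.13 -0.09  1.77  0.    1.46 -0.15]
x [ 0.004  0.001 -1.   ] z [1.    0.014 0.004] yaw z deg 0.82
shift tool xyz [-0.017  -0.2377  0.086 ]
```

View pics/w2.png

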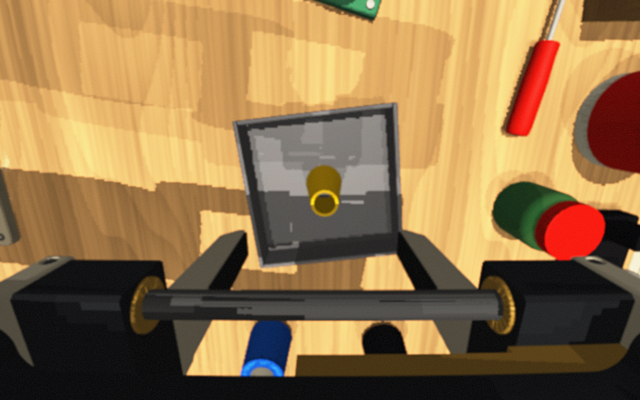

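The core stands upright in the middle of the tray (324,190). Now to the black cone.

```bash
python3 -m inch '[[[-0.003,-0.03,0.012,0,0,0,1],[-0.003,-0.04,0.014,0,0,0,1],[-0.003,-0.04,0.014,0,0,0,1],[-0.003,-0.04,0.014,0,0,0,1],[-0.003,-0.04,0.014,0,0,0,1],[0,-0.03,0.012,0,0,0,1],[0,0,0,0,0,0,1],[0,0,0,0,0,0,1]]]'; python3 st.py 0.6032 -0.254 0.22
python3 - <<'E'
from plant import optics
from h import *
w=optics.read_camera("wrist");cv2.imwrite("pics/w3.png",w["frame"]);np.save("pics/w3.npy",w,allow_pickle=True)
S=np.load("pics/scene0.npy",allow_pickle=True).item()
print("blue",onz(S,(305.5,130),.088),"white",onz(S,(264,110),.088))
E
```

```text
t: 11.35
tool_pos: [0.5936, -0.2415, 0.1993]
orientation: [-0.006, 1.587, 0.021]
force: [0.8, 0.8, -0.4]
opening: 0.0932
t 11.35 pos [ 0.5936 -0.2415  0.1993] F [ 0.78  0.76 -0.39] open 0.0932 q [-0.47  0.28  1.39  0.    1.5  -0.48]
x [-0.017  0.01  -1.   ] z [ 1.     0.017 -0.016] yaw z deg 0.98
shift tool xyz [-0.021  -0.0124  0.0091]
blue [ 0.4393132  -0.24804603  0.088     ] white [ 0.50344241 -0.40261962  0.088     ]
```

View pics/w3.png

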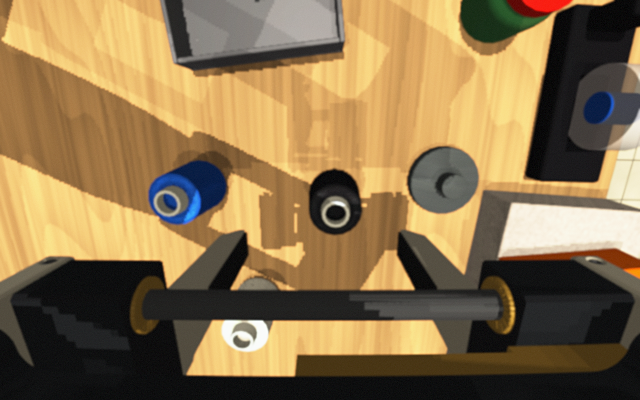

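The black nose is at (335,212), with the blue cone and the grey lid well clear on either side of the jaws.

```bash
python3 - <<'E'
from h import *
w,S,D=[np.load(f"pics/{n}.npy",allow_pickle=True).item() for n in("w3","scene0","side0")]
h=cv2.cvtColor(w["frame"],cv2.COLOR_BGR2HSV)
m=cv2.inRange(h,(0,0,110),(180,70,255));m[:190]=0;m[235:]=0;m[:,:312]=0;m[:,358:]=0
c=max(cv2.findContours(m,0,2)[0],key=cv2.contourArea);e=cv2.fitEllipse(c);print(e)
for p in(e[0],(335,212)): print(onz(w,p,.088),tri((w,p),(S,(251,143.6)),(D,(321.6,143.4))))
E
python3 st.py 0.604 -0.254 0.047
```

```text
((335.4149169921875, 211.99777221679688), (27.182235717773438, 30.397991180419922), 5.114100933074951)
[ 0.6046319  -0.25050685  0.088     ] (array([ 0.60376385, -0.25175028,  0.08842266]), [np.float64(0.0015735484870534858), np.float64(0.001231950836000389), np.float64(0.002084112348265798)])
[ 0.60424162 -0.25051726  0.088     ] (array([ 0.60362809, -0.25177972,  0.08839322]), [np.float64(0.0014576863439708448), np.float64(0.0013447601352760677), np.float64(0.001949438816824519)])
t 11.4 pos [ 0.5933 -0.2412  0.199 ] F [ 0.25  0.7  -1.14] open 0.0929 q [-0.47  0.28  1.39  0.    1.5  -0.48]
x [-0.017  0.01  -1.   ] z [ 1.     0.018 -0.017] yaw z deg 1.01
shift tool xyz [ 0.1516 -0.0145  0.0131]
```

```bash
python3 -m inch '[[[0.01,-0.011,0.01,0,-0.017,-0.01,1],[0.025,0,0,0,0,0,1],[0.03,0,0,0,0,0,1],[0.02,0,0,0,0,0,1],[0,0,0,0,0,0,1],[0,0,0,0,0,0,1]]]'; python3 st.py 0.604 -0.252 0.045
```

```text
t: 12.0
tool_pos: [0.6019, -0.2443, 0.1093]
orientation: [-0.017, 1.573, 0.021]
force: [0.0, -0.9, 0.7]
opening: 0.0926
t 12.0 pos [ 0.6019 -0.2443  0.1093] F [ 0.04 -0.93  0.67] open 0.0926 q [-0.47  0.35  1.47  0.    1.33 -0.49]
x [-0.002  0.002 -1.   ] z [ 1.     0.024 -0.002] yaw z deg 1.39
shift tool xyz [ 0.0643 -0.0079  0.002 ]
```

```bash
python3 -m inch '[[[0,-0.008,0.002,0,0,0,1],[0,0,0,0,0,0,1],[0.02,0,0,0,0,0,1],[0.02,0,0,0,0,0,1],[0.01,0,0,0,0,0,1],[0,0,0,0,0,0,1],[0,0,0,0,0,0,1]]]'; python3 st.py 0.604 -0.252 0.045
```

```text
t: 12.7
tool_pos: [0.61, -0.2552, 0.0683]
orientation: [-0.023, 1.56, 0.016]
force: [0.2, 0.4, -0.4]
opening: 0.0929
t 12.7 pos [ 0.61   -0.2552  0.0683] F [ 0.24  0.45 -0.36] open 0.0929 q [-0.47  0.41  1.47  0.    1.25 -0.5 ]
x [ 0.011 -0.004 -1.   ] z [1.    0.025 0.011] yaw z deg 1.43
shift tool xyz [ 0.0233  0.0034 -0.0061]
```

```bash
python3 -m inch '[[[0.01,0.0034,-0.0062,0,0.011,0.004,1],[0.01,0,0,0,0,0,1],[0,0,0,0,0,0,1],[0,0,0,0,0,0,1]]]'; python3 st.py 0.604 -0.252 0.045
```

```text
t: 13.1
tool_pos: [0.6045, -0.2524, 0.0492]
orientation: [-0.021, 1.569, 0.018]
force: [-0.1, 0.0, -0.7]
opening: 0.0929
t 13.1 pos [ 0.6045 -0.2524  0.0492] F [-0.1   0.   -0.69] open 0.0929 q [-0.47  0.42  1.49 -0.    1.22 -0.5 ]
x [ 0.002 -0.002 -1.   ] z [1.    0.025 0.002] yaw z deg 1.43
shift tool xyz [ 0.0042  0.0004 -0.0005]
```

```bash
python3 -m inch '[[[0.003,0,0,0,0,0,1],[0,0,0,0,0,0,0],[0,0,0,0,0,0,0],[0,0,0,0,0,0,0],[0,0,0,0,0,0,0],[0,0,0,0,0,0,0],[0,0,0,0,0,0,0],[0,0,0,0,0,0,0]]]' 25; python3 st.py; python3 -m inch '[[[-0.01,0,0,0,0,0,0],[-0.02,0,0,0,0,0,0],[-0.03,0,0,0,0,0,0],[-0.035,0,0,0,0,0,0],[-0.035,0,0,0,0,0,0],[-0.03,0,0,0,0,0,0],[-0.02,0,0,0,0,0,0],[0,0,0,0,0,0,0],[0,0,0,0,0,0,0]]]'; python3 st.py 0.564 0.347 0.22
```

```text
t: 13.9
tool_pos: [0.6051, -0.2527, 0.0468]
orientation: [-0.021, 1.568, 0.018]
force: [0.7, -0.8, -0.8]
opening: 0.0545
t 13.9 pos [ 0.6051 -0.2527  0.0468] F [ 0.69 -0.83 -0.84] open 0.0545 q [-0.47  0.43  1.49 -0.    1.22 -0.5 ]
x [ 0.003 -0.002 -1.   ] z [1.    0.025 0.003] yaw z deg 1.43
t: 14.8
tool_pos: [0.6028, -0.2512, 0.2356]
orientation: [-0.02, 1.571, 0.019]
force: [-0.5, 1.0, -2.2]
opening: 0.0548
t 14.8 pos [ 0.6028 -0.2512  0.2356] F [-0.49  1.   -2.23] open 0.0548 q [-0.47  0.27  1.33 -0.    1.54 -0.5 ]
x [-0.001 -0.    -1.   ] z [ 1.     0.025 -0.001] yaw z deg 1.44
shift tool xyz [ 0.0154  0.599  -0.0237]
```

```bash
python3 -m inch '[[[0,0.025,-0.001,0,0,0,0],[0,0.04,-0.0016,0,0,0,0],[0,0.04,-0.0016,0,0,0,0],[0,0.04,-0.0016,0,0,0,0],[0,0.04,-0.0016,0,0,0,0],[0,0.04,-0.0016,0,0,0,0],[0,0.04,-0.0016,0,0,0,0],[0,0.04,-0.0016,0,0,0,0],[0,0.04,-0.0016,0,0,0,0],[0,0.04,-0.0016,0,0,0,0],[0,0.04,-0.0016,0,0,0,0],[0,0.04,-0.0016,0,0,0,0],[0,0.04,-0.0016,0,0,0,0],[0,0.04,-0.0016,0,0,0,0],[0,0.025,0,0,0,0,0],[0,0,0,0.147,0,0,0],[0,0,0,0.147,0,0,0],[0,0,0,0,0,0,0],[0,0,0,0,0,0,0]]]'; python3 st.py 0.564 0.347 0.18
```

```text
t: 16.7
tool_pos: [0.5461, 0.3385, 0.1938]
orientation: [0.205, 1.613, -0.231]
force: [-0.3, -0.4, -0.9]
opening: 0.0549
t 16.7 pos [0.5461 0.3385 0.1938] F [-0.33 -0.42 -0.86] open 0.0549 q [0.47 0.31 1.35 0.02 1.53 0.74]
x [-0.054 -0.009 -0.998] z [ 0.961 -0.273 -0.05 ] yaw z deg -15.84
shift tool xyz [0.0127 0.0134 0.0156]
```

```bash
python3 -m inch '[[[-0.002,0.013,0.015,0,-0.05,0.023,0],[0,0,0,0,0,0,0],[0,0,0,0,0,0,0]]]'; python3 st.py 0.564 0.347 0.15
```

```text
t: 17.0
tool_pos: [0.5631, 0.3451, 0.1918]
orientation: [0.207, 1.564, -0.212]
force: [-0.0, 0.6, -1.2]
opening: 0.0549
t 17.0 pos [0.5631 0.3451 0.1918] F [-0.01  0.64 -1.16] open 0.0549 q [ 0.47  0.32  1.35 -0.    1.48  0.74]
x [-0.004 -0.003 -1.   ] z [ 0.965 -0.264 -0.003] yaw z deg -15.31
shift tool xyz [0.0418 0.0022 0.0005]
```

Down to just above the pin top (base at about 0.095), then a check with the fixed cameras.

```bash
python3 -m inch '[[[0.015,0.002,0,0,0,0,0],[0.02,0,0,0,0,0,0],[0.01,0,0,0,0,0,0],[0,0,0,0,0,0,0],[0,0,0,0,0,0,0]]]'; python3 st.py 0.564 0.347 0.12;python3 - <<'E'
from plant import optics
from h import *
a=[]
for n,x,y in(("scene",300,180),("side",170,220),):
    w=optics.read_camera(n); f=w["frame"].copy()
    print(n,"pin foot/top/cone base px",proj(w,[.564,.347,.018]).round(1),proj(w,[.564,.347,.088]).round(1))
    a.append(cv2.resize(f[y:y+170,x:x+170],None,fx=2.3,fy=2.3))
cv2.imwrite("pics/p1.png",np.hstack(a))
E
```

```text
t: 17.5
tool_pos: [0.5618, 0.3452, 0.1423]
orientation: [0.204, 1.57, -0.213]
force: [0.0, 0.4, -0.6]
opening: 0.0552
t 17.5 pos [0.5618 0.3452 0.1423] F [ 0.01  0.35 -0.56] open 0.0552 q [0.47 0.35 1.4  0.   1.4  0.74]
x [-0.01  -0.004 -1.   ] z [ 0.965 -0.262 -0.008] yaw z deg -15.18
shift tool xyz [0.0223 0.0024 0.0019]
scene pin foot/top/cone base px [[378.4 314.6]] [[381.9 293.6]]
side pin foot/top/cone base px [[259.2 329. ]] [[254.6 312.7]]
```

View pics/p1.png

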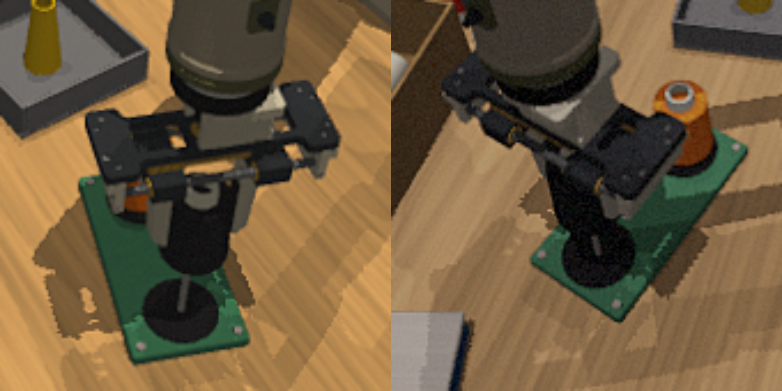

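The pin foot is at (378.7,314.8) in the scene view, matching the prediction of (378.4,314.6), and the cone hangs just above. Its bottom looks about 3 px to the right of prediction, so I'll check the outline numerically.

Run:
```python
from plant import optics
from h import *
w=optics.read_camera("scene");h=cv2.cvtColor(w["frame"],cv2.COLOR_BGR2HSV)
print("right dir",P(w)[0][0].round(2))
ang=np.linspace(0,2*np.pi,72)
def ring(r,z,c): return np.array([proj(w,[c[0]+r*np.cos(a),c[1]+r*np.sin(a),z])[0] for a in ang])
b=.1423-.0468
q=ring(.030,b+.006,(.5618,.3452));q2=ring(.022,b,(.5618,.3452))
print("pred winding bottom x",q.min(0),q.max(0),"base y max",q2.max(0))
for r in range(282,304,2): 
    v=h[r,360:415,2]; x=np.nonzero(v<45)[0]+360; print(r,x.min() if len(x) else None,x.max() if len(x) else None, end=" | ")
```

```text
right dir [-0.89  0.46  0.02]
pred winding bottom x [367.9514257  276.66707708] [398.26921522 300.50764851] base y max [393.85754978 299.11414175]
282 373 398 | 284 373 398 | 286 373 398 | 288 369 398 | 290 370 398 | 292 371 397 | 294 373 396 | 296 375 394 | 298 378 391 | 300 None None | 302 370 383 |
```

The cone's outline agrees with prediction to within 1 px (about 2 mm), and the bore has about 9 mm of slack. Lowering over the pin.

```bash
python3 -m inch '[[[0.002,0.002,0.0015,0,-0.009,0,0],[0.015,0,0,0,0,0,0],[0.015,0,0,0,0,0,0],[0,0,0,0,0,0,0],[0,0,0,0,0,0,0]]]'; python3 st.py 0.564 0.347 0.065
```

```text
t: 18.15
tool_pos: [0.5653, 0.3477, 0.1101]
orientation: [0.204, 1.556, -0.211]
force: [0.5, 0.5, -0.6]
opening: 0.0548
t 18.15 pos [0.5653 0.3477 0.1101] F [ 0.52  0.54 -0.55] open 0.0548 q [ 0.48  0.38  1.43 -0.01  1.33  0.74]
x [ 0.004 -0.005 -1.   ] z [ 0.965 -0.262  0.005] yaw z deg -15.16
shift tool xyz [ 0.0451 -0.0008 -0.0013]
```

```bash
python3 -m inch '[[[0.012,-0.001,-0.0015,0,0.004,0.005,0],[0.014,0,0,0,0,0,0],[0.008,0,0,0,0,0,0],[0,0,0,0,0,0,0],[0,0,0,0,0,0,0]]]'; python3 st.py 0.564 0.347 0.065
```

```text
t: 18.65
tool_pos: [0.563, 0.3466, 0.072]
orientation: [0.209, 1.561, -0.207]
force: [-0.6, 0.0, -1.5]
opening: 0.0548
t 18.65 pos [0.563  0.3466 0.072 ] F [-0.59  0.03 -1.54] open 0.0548 q [0.47 0.42 1.46 0.   1.27 0.74]
x [-0.     0.001 -1.   ] z [ 0.965 -0.262 -0.001] yaw z deg -15.17
shift tool xyz [0.007  0.0007 0.0009]
```

```bash
python3 -m inch '[[[0.004,0.0005,0.001,0,0,0,0],[0.002,0,0,0,0,0,0],[0,0,0,0,0,0,0],[0,0,0,0,0,0,0]]]'; python3 st.py 0.564 0.347 0.0648;  python3 -m inch '[[[0.0015,0,0,0,0,0,0],[0,0,0,0,0,0,0],[0,0,0,0,0,0,0]]]'; python3 st.py 0.564 0.347 0.0648
```

```text
t: 19.05
tool_pos: [0.5649, 0.3473, 0.0667]
orientation: [0.209, 1.56, -0.206]
force: [0.6, -0.5, -2.0]
opening: 0.0547
t 19.05 pos [0.5649 0.3473 0.0667] F [ 0.57 -0.53 -2.01] open 0.0547 q [0.47 0.42 1.46 0.   1.26 0.74]
x [ 0.001  0.002 -1.   ] z [ 0.965 -0.262  0.001] yaw z deg -15.17
shift tool xyz [ 0.0019 -0.0005 -0.0008]
t: 19.35
tool_pos: [0.5654, 0.3475, 0.0659]
orientation: [0.21, 1.559, -0.206]
force: [-0.8, -0.1, -1.1]
opening: 0.0549
t 19.35 pos [0.5654 0.3475 0.0659] F [-0.77 -0.11 -1.1 ] open 0.0549 q [0.47 0.43 1.46 0.   1.26 0.74]
x [ 0.002  0.002 -1.   ] z [ 0.965 -0.262  0.002] yaw z deg -15.17
shift tool xyz [ 0.0011 -0.0009 -0.0012]
```

```bash
python3 -m inch '[[[0.002,-0.0005,-0.0012,0,0,0,0],[0,0,0,0,0,0,0],[0,0,0,0,0,0,0]]]'; python3 st.py 0.564 0.347 0.0648
```

```text
t: 19.65
tool_pos: [0.5649, 0.3478, 0.065]
orientation: [0.211, 1.557, -0.204]
force: [0.5, 0.1, -0.9]
opening: 0.0548
t 19.65 pos [0.5649 0.3478 0.065 ] F [ 0.51  0.09 -0.92] open 0.0548 q [0.47 0.42 1.46 0.   1.25 0.74]
x [ 0.005  0.003 -1.   ] z [ 0.965 -0.262  0.004] yaw z deg -15.17
shift tool xyz [ 0.0001 -0.001  -0.0006]
```

```bash
python3 -m inch '[[[0.0015,0,0,0,0.004,0,0],[0,0,0,0,0,0,0]]]'; python3 -m inch '[[[0.0015,0,0,0,0,0,0],[0,0,0,0,0,0,0]]]'
```

```text
t: 19.85
tool_pos: [0.5653, 0.3482, 0.065]
orientation: [0.212, 1.56, -0.203]
force: [0.5, -0.7, -1.6]
opening: 0.0547
t: 20.05
tool_pos: [0.5655, 0.3486, 0.0649]
orientation: [0.213, 1.559, -0.203]
force: [-0.2, -0.7, -1.4]
opening: 0.0547
```

The height stays at 0.065 despite further commands, so the cone is at the disc. Opening slowly, then withdrawing.

```bash
python3 -m inch '[[[0,0,0,0,0,0,0.7],[0,0,0,0,0,0,0.8],[0,0,0,0,0,0,1],[0,0,0,0,0,0,1],[0,0,0,0,0,0,1],[0,0,0,0,0,0,1]]]'; python3 -m inch '[[[-0.01,0,0,0,0,0,1],[-0.02,0,0,0,0,0,1],[-0.03,0,0,0,0,0,1],[-0.04,0,0,0,0,0,1],[-0.04,0,0,0,0,0,1],[-0.02,0,0,0,0,0,1],[0,-0.03,0,0,0,0,1],[0,-0.04,0,0,0,0,1],[0,-0.04,0,0,0,0,1],[0,-0.04,0,0,0,0,1],[0,-0.04,0,0,0,0,1],[0,-0.03,0,0,0,0,1],[0,0,0,0,0,0,1]]]';python3 - <<'E'
from plant import optics
from h import *
a=[]
for n,x,y in(("scene",260,160),("side",200,180),):
    w=optics.read_camera(n); f=w["frame"];np.save(f"pics/{n}1.npy",w,allow_pickle=True)
    print(n,"exp nose",proj(w,[.564,.347,.106]),"exp if tilted n/a")
    a.append(cv2.resize(f[y:y+190,x:x+170],None,fx=2.3,fy=2.3))
cv2.imwrite("pics/p2.png",np.hstack(a))
E
```

```text
t: 20.65
tool_pos: [0.5653, 0.3485, 0.0638]
orientation: [0.212, 1.56, -0.203]
force: [0.5, -0.6, 0.1]
opening: 0.0922
t: 21.95
tool_pos: [0.5062, 0.1293, 0.2398]
orientation: [0.212, 1.55, -0.197]
force: [1.1, 1.4, -0.7]
opening: 0.093
scene exp nose [[382.90300171 287.92718804]] exp if tilted n/a
side exp nose [[253.30520553 308.08060825]] exp if tilted n/a
```

View pics/p2.png

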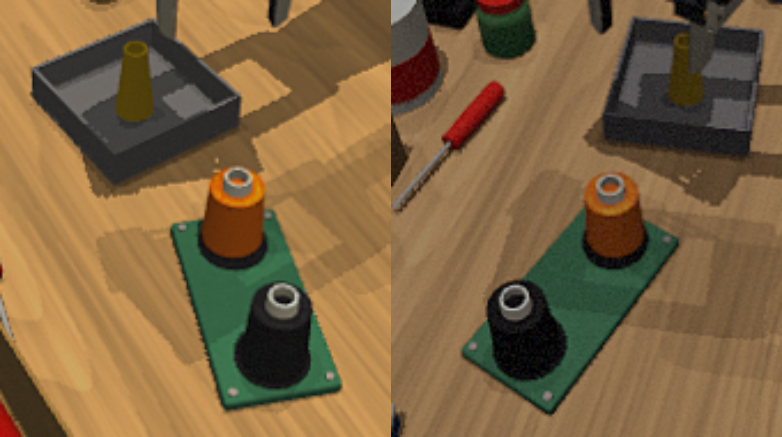

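The scene and side views show the black cone upright on the freed pin. The nose is at (383.5,288.7) and (253.9,309.1), against (382.9,287.9) and (253.3,308.1) expected for a seated cone. The core is standing in the tray and the gripper is clear. Handing in.

Run:
```python
from h import *
S,D=[np.load(f"pics/{n}1.npy",allow_pickle=True).item() for n in("scene","side")]
print(tri((S,(383.1,288.3)),(D,(253.5,308.7))))
from plant import workorder
print(workorder.close_job())
```

```text
(array([0.56355106, 0.34741078, 0.10481965]), [np.float64(0.00016339365224903114), np.float64(0.00016339365224906608)])
the job is handed in; nothing more can be done
None
```

The job is done and handed in after about 22 s of robot time. I lifted the yellow core off its pin and stood it upright in the middle of the grey tray. The black cone then went down over the freed pin, and I released it with the gripper well clear.

- **Cone position:** in the last two views its nose triangulates to (0.5636, 0.3474, 0.105). A fully seated cone would be at about (0.564, 0.347, 0.106), so this agrees to about 1 mm. It looks upright in both views.
- **Contact with the stand:** the force reading showed no clear rise when the cone reached the disc, as the noise is about 1 N. I judged it seated because the tool height stopped at 0.065 and from the last pictures.
- **Arm drift:** single moves landed up to about 40 mm off on the long travel and about 10 mm off elsewhere. I corrected each one before gripping or placing.
- **One measurement that disagreed:** an early automatic mask put the core's top 6 mm off. I dropped it in favour of the disc centre and the fixed-camera position.

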